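# Torque the plate carrier's clamp bolt with a click wrench

### The job

The plate carrier on the deck of this lab workstation is loose: take the click wrench from its pale mat, fit its square ring fully down over the square-headed clamp bolt without forcing it, and turn it clockwise until the bolt is tight and the wrench's handle clicks over at its breakaway joint. Stop at the click so that the bolt is not over-tightened, then lift the wrench off and lay it back on the mat, bent as it is, without dropping it. Leave the bolt tight and the labware alone.

Things in the scene. Friction and masses are not known exactly. Their poses are not given: they have to be found in the camera images.
- bolt_seat (a point): On the bolt's axis on top of its round boss (58 mm across, 40 mm above the deck): where the underside of the wrench ring comes to rest. The bolt head on it is a 28 mm square steel block 18 mm high, with a cone on top (27.6 mm across at its foot, 16 mm at its top, 8 mm high). x and y are square to the flats and turn with the head; z up. On the +y side the deck is free for the handle to sweep.
- bolt (a joint): Angle of the bolt's thread, rad, growing clockwise seen from above. Starts between 0.65 and 0.90 and is run in at 1.00 (friction 0.12 N m). After that the clamp under it still takes up an unmeasured further 0 to 0.5 rad at about 0.25 N m before the bolt is hard tight, which must be felt.
- bolt_twist (a joint): Elastic twist of the bolt head under load, rad, clockwise positive, 4 N m per rad: it shows the torque on the bolt. About 0.03 while the thread runs, 0.06 while the clamp takes up, 0.15 just before the click (0.6 N m), about 0 after it; above 0.225 (0.9 N m) the bolt is over-tightened.
- wrench_socket (a point): Centre of the underside of the wrench's square steel ring: 51 mm outside, 31 mm square opening right through, 22 mm high, inside a dark steel collar 87 mm across that belongs to the handle. x axis runs from the ring towards the handle along a steel tongue, square to a side of the opening; z up. Lying or seated, this point is level with the supporting surface.
- wrench_grip (a point): Centre (half-way up) of the wrench's black handle: 150 mm from the ring's centre, 14 mm above the wrench's underside. The handle is 24 mm wide, 28 mm high, from 70 to 210 mm from the ring's centre. x axis along the handle, away from the ring. The wrench weighs about 340 g and balances about 80 mm from the ring's centre.
- wrench_click (a joint): Bend of the breakaway joint, whose axis is the ring's own: rad, 0 straight, held by an over-centre spring of 0.6 N m. With more torque than that clockwise on the handle it gives way, snaps over and stays at 0.18 (tripped: handle turned 0.18 clockwise relative to the ring; the load on the hand drops at once). Beyond that it is rigid again.
- mat_center (a point): Centre of the top of the pale tool mat, 240 (x) x 300 (y) mm, top 4 mm above the deck; axes along its sides. The wrench starts on it with its handle pointing roughly to +y.

How it is judged:
By the outcome, as a careful person would: the job done as asked, in the order asked, and still so for the second after the job is handed in, with the robot touching nothing.
It also fails if it takes over 59 s, if anything falls off the work surface, if the arm or the gripper's body presses on something with over 40 N, if the wrist force passes 120 N, or if a joint passes its speed limit or range.

### The arm

A 6-joint arm with a two-finger parallel gripper is mounted at the origin on the work surface. World frame = base frame: x ahead of the robot, y to its left, z up, the work surface at z = 0. Lengths are in mm, angles in rad, forces in N, time in s.
With the tool pointing down it reaches from about 350 to 875 mm from the base axis. Payload 4.2 kg.
Tool frame: the origin (TCP) lies on the centre line of the jaws, within the pads' length; the fingertips stand arm.finger_overhang ahead of it and the grasp point (between the pads) is the TCP (arm.finger_overhang is the distance from the TCP to the fingertips, in mm); z points along the fingers, x is the direction in which the jaws open and shut, and the axes are right-handed (so a half turn about z gives the same grasp; the last joint's range is limited). The gripper opens to 85 mm and grips with 20 to 120 N. Pads are 22 mm wide; open, the fingers measure 114 mm over their backs; the gripper's body (76 mm by 85 mm) begins 54 mm behind the grasp point. The pads swing forward as they close: fully open they stand 13 mm farther back than shut.
Start: joints at [1.377, 0.385, 0.008, 0, -1.194, -0.259], TCP at [273.394, 562.01, 250.312] pointing down, gripper open.
Joint ranges: [-3.14, 3.14], [-1.21, 2.06], [-1.07, 1.41], [-3.16, 2.05], [-2.99, -0.16], [-3.1, 3.1]. Speed limits (rad/s): [2.79, 2.79, 3.14, 3.14, 3.14, 3.14].

### API

Orientations are given as a unit quaternion [x, y, z, w].
In Python, from plant import arm gives the robot as it stands.
- The arm moves only by the tool jog_arm, never from a script. Its argument "plan" is a list that holds one entry, the list of rows, each a list of 7 numbers: the opening, from -1 (shut) to 1 (fully open), so that 0 is half open, then the shift along the tool's x, y, z in mm, then the turn, a rotation vector about the tool's x, y, z in rad. A call has 1 to 12 rows; each row is the pose to reach, as a shift and turn from the pose commanded when the call began, along the tool's axes at that moment; what a row does not reach only later rows make up. A row lasts 1/10 s, in which the tool goes at most 50 mm and 8.59 degrees, less where a joint would pass 70% of its speed; a pose out of reach is approached as far as the arm can. A call with a gripper value outside its range is refused whole. The fingers move at their own pace and stop on an object; "newtons" is the grip in N (left out, the last holds). Time passes only in rows, so rows that repeat a pose let the fingers close. It gives the time, the measured TCP pose, the force and the opening at its end, in the units of the state.
- arm.read_state(): the state, without advancing time (a new reading comes with each control period).
- arm.camera(name): name is "scene" or "top" or "wrist"; returns a dict with "color" (420x560x3 uint8, red, green, blue), "K" (3x3 intrinsics, pixels), "extrinsics" (4x4, takes a point from camera to world coordinates). Camera axes: x right, y down, z forward; pixel columns grow to the right and rows downward; lengths in mm; the calibration is good to about 2 mm. A picture is of the moment at which its call begins. There is no depth.
- arm.close_job(): hands the job in, once; it reports no verdict.
The state is a dict: "time_s": time; "qpos": joint angles; "qvel": joint speeds; "joint_torque": joint torques, N m; "position": TCP position; "tcp_rot": TCP orientation; "contact_force": force on the tool from outside, world axes, zero at the start; "torque": the same for the moment, N m; "grip_width": finger opening in mm.
Only numpy, scipy, OpenCV 4.12 (cv2) and the standard library are available. Lean on these libraries where they do the work, as an engineer would, in place of code of your own. Each camera call takes 0.05 s, during which the arm holds its last target.

## Working session

There is one attempt and no reset: what is moved stays moved. The work goes in short steps, Python scripts to look and compute and a tool call to move; the robot and the scene stay as the last step left them, time stands still between calls to the robot, and variables do not carry over. Pictures are saved under pics/ and viewed, and the job is handed in when it is done.

Besides the shell and the picture viewer there is one more tool, called after "Emit:" as name(argument=value, ...) on one line, values as JSON. jog_arm: Moves the arm, as the interface text tells. Its arguments: {"type":"object","properties":{"plan":{"type":"array","items":{"type":"array","items":{"type":"array","items":{"type":"number"}}}},"newtons":{"type":"number"}},"required":["plan"]}

```bash
ls; mkdir -p pics
python3 - <<'E'
from plant import arm
import cv2
s=arm.read_state()
for k,v in s.items(): print(k,v)
print(arm.finger_overhang)
for n in ["scene","top","wrist"]:
    c=arm.camera(n); cv2.imwrite(f"pics/{n}0.png",c["color"][:,:,::-1]); print(n,c["K"].tolist(),c["extrinsics"].round(4).tolist())
E
```

```text
pics
time_s 0.0
qpos [ 1.37663316e+00  3.85551787e-01  6.60071522e-03 -5.08017049e-04
 -1.19400079e+00 -2.58614383e-01]
qvel [-0.00041295  0.00018144 -0.00017372  0.00084026 -0.00046924  0.0010205 ]
joint_torque [-5.25372070e-05 -3.92286372e+01  1.88396662e+01  4.18629304e+00
 -4.64885714e-03  8.12877147e-06]
position [273.14658748 561.53521793 249.21325677]
tcp_rot [-5.30266860e-01  8.47830077e-01 -6.24781151e-04 -9.09377921e-04]
contact_force [-0.08831477 -0.33643513 -0.3361367 ]
torque [ 0.003032    0.02419159 -0.01238356]
grip_width 85.15565552271173
19.0
scene [[510.67956528388754, 0.0, 288.283609304104], [0.0, 510.67956528388754, 198.70169762157303], [0.0, 0.0, 1.0]] [[-0.301, 0.5221, -0.798, 1248.0862], [0.9535, 0.1507, -0.261, 366.2078], [-0.016, -0.8395, -0.5431, 571.7443], [0.0, 0.0, 0.0, 1.0]]
top [[418.57979693420253, 0.0, 291.2791989894804], [0.0, 418.57979693420253, 216.70597146548934], [0.0, 0.0, 1.0]] [[-0.1473, -0.9655, 0.2149, 374.802], [-0.9891, 0.1447, -0.0276, 120.1097], [-0.0045, -0.2166, -0.9762, 724.5051], [0.0, 0.0, 0.0, 1.0]]
wrist [[368.0239199830035, 0.0, 279.3550562719049], [0.0, 368.0239199830035, 209.20269940057196], [0.0, 0.0, 1.0]] [[-0.4372, -0.8549, -0.2792, 345.1918], [-0.8994, 0.4163, 0.1335, 526.6256], [0.0021, 0.3094, -0.9509, 372.7095], [0.0, 0.0, 0.0, 1.0]]
```

View pics/scene0.png

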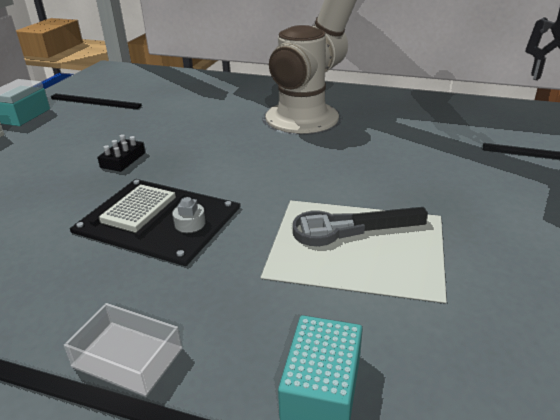

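View pics/top0.png

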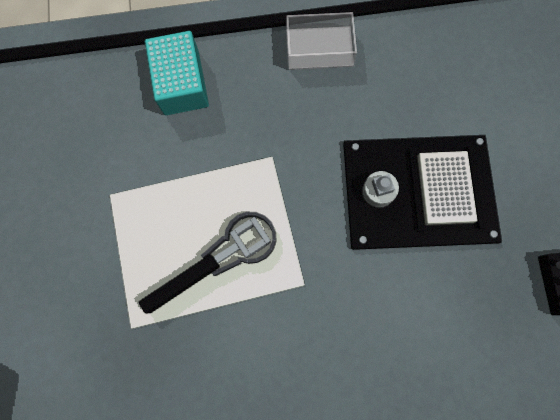

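View pics/wrist0.png

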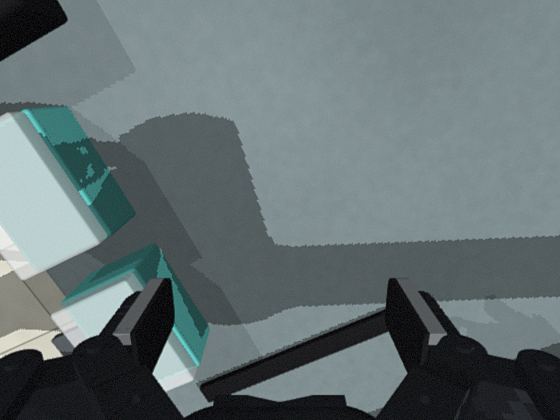

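The top view shows the wrench on the mat (ring about (250,238), handle end about (147,305)). The bolt boss is about (380,188), and the labware lies right of it and above. Next I'll measure.

```bash
cat > h.py <<'E'
import numpy as np, cv2
from plant import arm
def ray(c,uv):
    uv=np.atleast_2d(np.array(uv,float)); d=np.c_[uv,np.ones(len(uv))]@np.linalg.inv(c["K"]).T
    E=np.array(c["extrinsics"]); return E[:3,3], d@E[:3,:3].T
def onplane(c,uv,z):
    o,d=ray(c,uv); return o+d*((z-o[2])/d[:,2])[:,None]
def proj(c,P):
    P=np.atleast_2d(np.array(P,float)); E=np.array(c["extrinsics"]); q=(P-E[:3,3])@E[:3,:3]; q=q@np.array(c["K"]).T
    return q[:,:2]/q[:,2:]
def crop(c,x0,y0,x1,y1,f,name):
    cv2.imwrite(name,cv2.resize(c["color"][y0:y1,x0:x1,::-1],None,fx=f,fy=f,interpolation=cv2.INTER_CUBIC))
E
python3 - <<'E'
from h import *
import pickle
c=arm.camera("top");s=arm.camera("scene"); pickle.dump((c,s),open("c0.pkl","wb"))
crop(c,120,190,300,320,4,"pics/t_wr.png")
crop(c,340,150,420,230,7,"pics/t_b.png")
crop(s,280,190,440,260,5,"pics/s_wr.png")
crop(s,150,180,230,250,7,"pics/s_b.png")
E
```

```text
(no output)
```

View pics/t_wr.png

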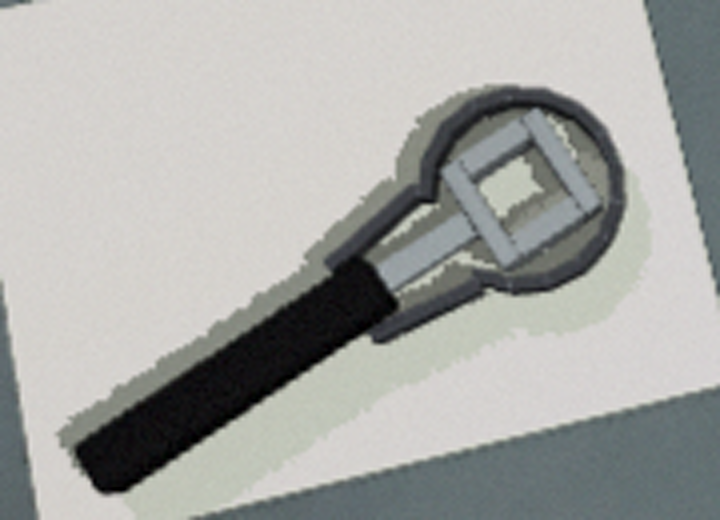

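View pics/t_b.png

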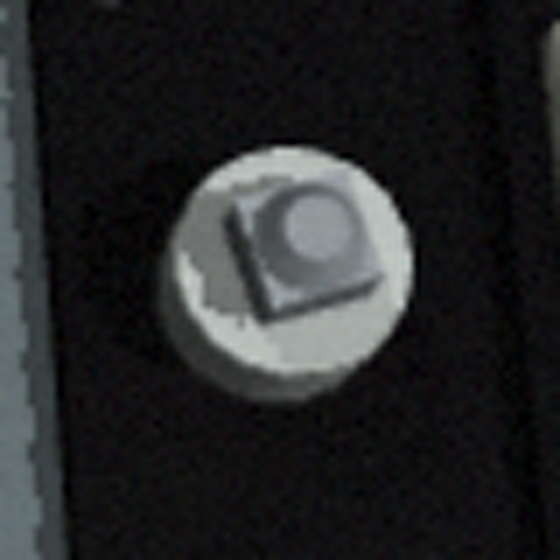

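View pics/s_wr.png

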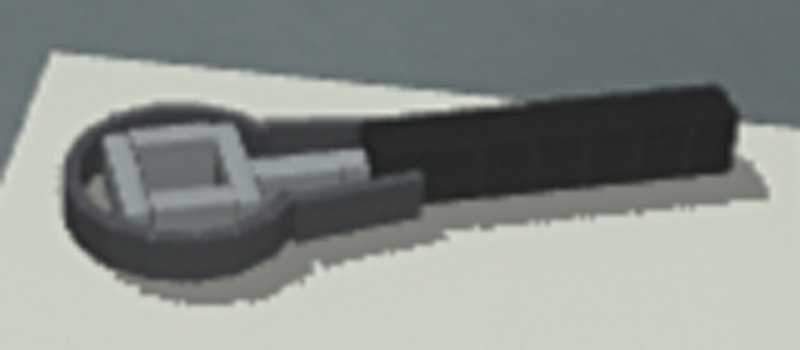

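View pics/s_b.png

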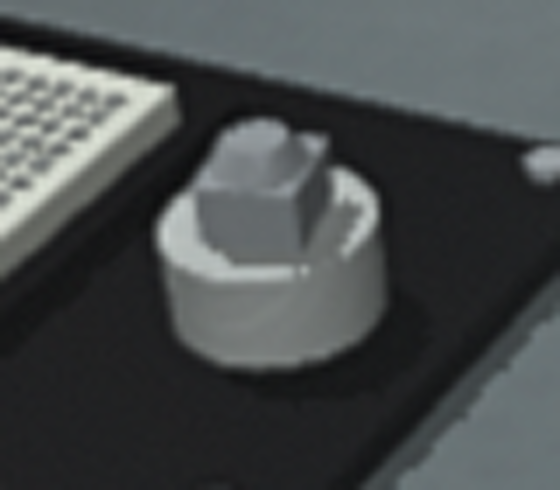

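Run:
```python
from h import *
import pickle
c,s=pickle.load(open("c0.pkl","rb"))
def up(p,f,x0,y0): return (np.array(p,float)+.5)/f-.5+[x0,y0]
np.set_printoptions(precision=2,suppress=True)
R=onplane(c,up([(536,110),(603,208),(509,268),(443,172)],4,120,190),26)
print("ring top",R.mean(0),[np.linalg.norm(R[i]-R[i-1]) for i in range(4)])
e=(R[0]-R[3])+(R[1]-R[2]); # towards non-handle direction
print("dir from edges -> handle",np.degrees(np.arctan2(-e[1],-e[0])))
Rs=onplane(s,up([(105,137),(236,125),(264,205),(128,216)],5,280,190),26)
print("scene ring",Rs.mean(0),[np.linalg.norm(Rs[i]-Rs[i-1]) for i in range(4)])
# handle top centerline, top: handle black
img=c["color"][190:320,120:300].astype(int); m=(img.max(2)<40).astype(np.uint8); m=cv2.morphologyEx(m,cv2.MORPH_OPEN,np.ones((3,3)))
n,l,st,ce=cv2.connectedComponentsWithStats(m); i=1+st[1:,4].argmax(); ys,xs=np.where(l==i)
for z in (32,28,18):
  P=onplane(c,np.c_[xs+120,ys+190],z)[:,:2]; mu=P.mean(0); w,v=np.linalg.eigh(np.cov(P.T)); d=v[:,1]; d=d*np.sign(d[1])
  t=(P-mu)@d; q=(P-mu)@v[:,0]
  print("handle z",z,mu,np.degrees(np.arctan2(d[1],d[0])),t.min(),t.max(),q.min(),q.max(),"dist ring",np.linalg.norm(mu-R.mean(0)[:2]), (R.mean(0)[:2]-mu)@[-d[1],d[0]])
# boss
B=onplane(c,up([(314,228)],7,340,150),66); print("cone top",B)
H=onplane(c,up([(230,210),(264,312),(382,270)],7,340,150),58);print("head",H,(H[0]+H[2])/2,[np.linalg.norm(H[1]-H[0]),np.linalg.norm(H[2]-H[1])],np.degrees(np.arctan2(*(H[1]-H[0])[1::-1])),np.degrees(np.arctan2(*(H[2]-H[1])[1::-1])))
ell=up([(285,147),(413,265),(310,375),(175,235),(245,350),(200,180),(375,180),(385,335)],7,340,150)
E=onplane(c,ell,40)[:,:2]; A=np.c_[2*E,np.ones(len(E))]; x=np.linalg.lstsq(A,(E**2).sum(1),rcond=None)[0]; print("boss",x[:2],np.sqrt(x[2]+x[:2]@x[:2]))
print("scene cone",onplane(s,up([(262,133)],7,150,180),66))
hs=onplane(s,up([(197,187),(300,205),(330,137)],7,150,180),58); print("scene head",hs,(hs[0]+hs[2])/2,[np.linalg.norm(hs[1]-hs[0]),np.linalg.norm(hs[2]-hs[1])],np.degrees(np.arctan2(*(hs[1]-hs[0])[1::-1])),np.degrees(np.arctan2(*(hs[2]-hs[1])[1::-1])))
M=onplane(c,[(110,195),(273,157),(303,286),(131,328)],4); print("mat",M,M.mean(0))
```

```text
ring top [504.25 174.09  26.  ] [np.float64(47.30990959100519), np.float64(51.400048116368716), np.float64(46.60091212016056), np.float64(50.06244661874434)]
dir from edges -> handle 115.34452055338599
scene ring [511.83 178.17  26.  ] [np.float64(49.79782710236177), np.float64(49.66686341059216), np.float64(50.92533111485595), np.float64(49.149439212800246)]
handle z 32 [443.15 299.04] 115.91259712796595 -69.1598961252035 69.82023896587873 -15.743391418580126 14.25339148443272 dist ring 139.09068821541564 -0.35481309907917286
handle z 28 [443.54 300.08] 115.91259712796595 -69.55937274658041 70.22352981402251 -15.834327310119688 14.335720941131848 dist ring 139.84808584089924 0.4519449606290041
handle z 18 [444.53 302.66] 115.91259712796595 -70.55806430002325 71.2317569343814 -16.061667038967656 14.541544582880523 dist ring 141.76165492115916 2.468840109900337
cone top [[554.55 -58.11  66.  ]]
head [[564.08 -41.44  58.  ]
 [538.21 -44.61  58.  ]
 [544.18 -74.13  58.  ]] [554.13 -57.78  58.  ] [np.float64(26.06395555491582), np.float64(30.11659100916571)] -173.0040387554877 -78.56134934742735
boss [555.25 -58.91] 28.67503009181419
scene cone [[556.13 -55.62  66.  ]]
scene head [[573.39 -66.69  58.  ]
 [573.5  -36.99  58.  ]
 [541.92 -43.92  58.  ]] [557.66 -55.3   58.  ] [np.float64(29.693351488491285), np.float64(32.32443578790766)] 89.79536148471243 -167.63063780811925
mat [[620.76 414.33   4.  ]
 [648.52 116.28   4.  ]
 [411.08  97.82   4.  ]
 [385.   392.1    4.  ]] [516.34 255.13   4.  ]
```

```bash
cat >> h.py <<'E'
from scipy.spatial.transform import Rotation as Ro
def goal(x,y,z,xyaw_deg):
    """shift/turn (tool axes) from measured pose to a tool-down pose, tool x at world yaw"""
    s=arm.read_state(); p=np.array(s["position"]); R=Ro.from_quat(s["tcp_rot"])
    a=np.radians(xyaw_deg); X=np.array([np.cos(a),np.sin(a),0]); Z=np.array([0,0,-1.]); T=Ro.from_matrix(np.c_[X,np.cross(Z,X),Z])
    print("shift",(R.inv().apply(np.array([x,y,z])-p)).round(1),"turn",(R.inv()*T).as_rotvec().round(4))
def st():
    s=arm.read_state(); R=Ro.from_quat(s["tcp_rot"]).as_matrix()
    print("t",round(s["time_s"],2),"pos",s["position"].round(1),"xyaw",np.degrees(np.arctan2(R[1,0],R[0,0])).round(2),"z",R[:,2].round(3),"F",s["contact_force"].round(1),"M",s["torque"].round(2),"w",round(s["grip_width"],1))
E
python3 - <<'E'
from h import *
st(); goal(452.5,282,130,205.5)
E
```

```text
t 0.25 pos [273.3 561.8 249.8] xyaw -115.95 z [-0.    -0.001 -1.   ] F [ 0.2  0.4 -0.6] M [-0.   -0.01 -0.01] w 85.3
shift [ 173.1 -283.5  120. ] turn [-5.000e-04 -1.000e-03  6.729e-01]
```

Emit:
jog_arm(plan=[[[0.3,45,-75,0,0,0,0.14],[0.3,90,-145,10,0,0,0.28],[0.3,130,-215,40,0,0,0.42],[0.3,160,-260,80,0,0,0.56],[0.3,173,-283.5,110,0,0,0.673],[0.3,173,-283.5,120,0,0,0.673],[0.3,173,-283.5,120,0,0,0.673],[0.3,173,-283.5,120,0,0,0.673]]])

```text
time_s: 1.05
position: [452.2, 277.8, 127.1]
tcp_rot: [-0.218, 0.976, -0.002, -0.003]
contact_force: [-0.3, -0.6, -1.7]
grip_width: 55.6
```

Run:
```python
from h import *
import pickle
st(); c=arm.camera("wrist"); pickle.dump(c,open("w1.pkl","wb")); cv2.imwrite("pics/w1.png",c["color"][:,:,::-1])
P=[[505.5,175,26],[452.5,282,32]];print(proj(c,P))
```

```text
t 1.05 pos [452.2 277.8 127.1] xyaw -154.78 z [-0.005 -0.005 -1.   ] F [-0.3 -0.6 -1.7] M [-0.01  0.07 -0.04] w 55.6
[[270.55676908  21.68416114]
 [275.41480044 228.37539772]]
```

View pics/w1.png

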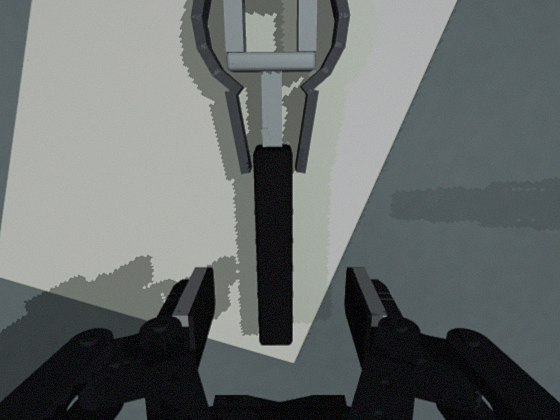

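Run:
```python
from h import *
import pickle
c=pickle.load(open("w1.pkl","rb"))
st()
g=c["color"].max(2)
L=[]
for v in (170,200,230,250,330):
    r=g[v]; u=np.where(r[235:315]<45)[0]+235; L.append((u.mean(),v)); print(v,u.min(),u.max())
P=onplane(c,L,32); print(P)
d=P[-1]-P[0]; print(np.degrees(np.arctan2(d[1],d[0])))
print("handle ends",onplane(c,[(273,146),(276,344)],32),"ring near edge",onplane(c,[(228,62),(315,60)],26))
goal(452.5,282,27,205.5)
```

```text
t 1.1 pos [452.6 278.4 127.5] xyaw -154.76 z [-0.004 -0.004 -1.   ] F [-0.2 -1.4 -0.6] M [-0.07 -0.02 -0.  ] w 55.7
170 249 291
200 255 291
230 256 291
250 256 291
330 259 291
[[470.36964822 248.79092189  32.        ]
 [461.80857851 265.62079061  32.        ]
 [453.13495998 283.51644737  32.        ]
 [447.28479558 296.08138788  32.        ]
 [420.63764764 350.83261754  32.        ]]
115.98318757635289
handle ends [[475.84873924 235.4325064   32.        ]
 [415.06442134 361.09081835  32.        ]] ring near edge [[518.661871   204.06485946  26.        ]
 [474.46145469 182.02712056  26.        ]]
shift [ -2.    3.5 100.4] turn [-0.0021 -0.0059 -0.0046]
```

Emit:
jog_arm(plan=[[[0.3,-2.4,3.5,35,-0.002,-0.006,-0.01],[0.3,-2.4,3.5,70,-0.002,-0.006,-0.01],[0.3,-2.4,3.5,90,-0.002,-0.006,-0.01],[0.3,-2.4,3.5,100,-0.002,-0.006,-0.01],[0.3,-2.4,3.5,100,-0.002,-0.006,-0.01],[0.3,-2.4,3.5,100,-0.002,-0.006,-0.01]]])

```text
time_s: 1.7
position: [453.9, 287.9, 31.5]
tcp_rot: [-0.226, 0.974, 0.002, 0.004]
contact_force: [-0.2, -0.2, 0.8]
grip_width: 55.3
```

Run:
```python
from h import *
st(); goal(453.2,282.2,27,205.8)
```

```text
t 1.7 pos [453.9 287.9  31.5] xyaw -153.87 z [ 0.006  0.006 -1.   ] F [-0.2 -0.2  0.8] M [-0.03 -0.02 -0.02] w 55.3
shift [ 3.2 -4.8  4.4] turn [0.0027 0.0083 0.0058]
```

Emit:
jog_arm(plan=[[[0.3,0,0,0,0,0,0],[0.3,0,0,0,0,0,0],[0.3,0,0,0,0,0,0],[0.3,0,0,0,0,0,0]]])

```text
time_s: 2.1
position: [453.5, 286.7, 30.8]
tcp_rot: [-0.225, 0.974, 0.002, 0.003]
contact_force: [0.3, 0.0, -0.5]
grip_width: 55.3
```

Run:
```python
from h import *
st(); goal(453.2,282.2,27,205.8)
```

```text
t 2.1 pos [453.5 286.7  30.8] xyaw -153.94 z [ 0.005  0.005 -1.   ] F [ 0.3  0.  -0.5] M [-0.07  0.03 -0.01] w 55.3
shift [ 2.3 -4.   3.8] turn [0.0024 0.0069 0.0046]
```

Emit:
jog_arm(plan=[[[0.3,2.0,-3.7,3.4,0.002,0.006,0.004],[0.3,2.0,-3.7,3.4,0.002,0.006,0.004],[0.3,2.0,-3.7,3.4,0.002,0.006,0.004],[0,2.0,-3.7,3.4,0.002,0.006,0.004],[-0.2,2.0,-3.7,3.4,0.002,0.006,0.004]]], newtons=60)

```text
time_s: 2.6
position: [453.2, 282.4, 26.8]
tcp_rot: [-0.224, 0.975, -0.0, -0.0]
contact_force: [-0.2, -0.7, 0.4]
grip_width: 34.1
```

Run:
```python
from h import *
import pickle
st(); c=arm.camera("wrist"); pickle.dump(c,open("w2.pkl","wb")); cv2.imwrite("pics/w2.png",c["color"][:,:,::-1])
```

```text
t 2.6 pos [453.2 282.4  26.8] xyaw -154.16 z [-0. -0. -1.] F [-0.2 -0.7  0.4] M [-0.04  0.05 -0.02] w 34.1
```

View pics/w2.png

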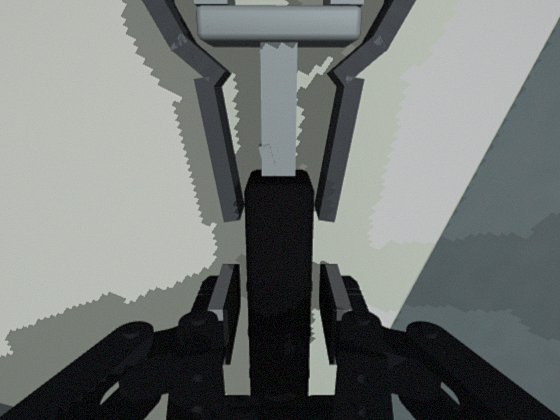

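The handle is centred between the pads (pads at x 222–240 and 320–345, handle 247–312), so I'll close and lift.

Emit:
jog_arm(plan=[[[-0.6,0,0,0,0,0,0],[-1,0,0,0,0,0,0],[-1,0,0,0,0,0,0],[-1,0,0,0,0,0,0],[-1,0,0,0,0,0,0],[-1,0,0,-10,0,0,0],[-1,0,0,-40,0,0,0],[-1,0,0,-80,0,0,0],[-1,0,0,-100,0,0,0],[-1,0,0,-100,0,0,0],[-1,0,0,-100,0,0,0]]], newtons=80)

```text
time_s: 3.75
position: [452.2, 281.7, 126.0]
tcp_rot: [-0.223, 0.975, -0.0, -0.001]
contact_force: [0.0, -0.5, -3.7]
grip_width: 22.3
```

Run:
```python
from h import *
import pickle
st()
for n in("top","scene"):
    c=arm.camera(n); pickle.dump(c,open(n[0]+"3.pkl","wb")); cv2.imwrite("pics/%s3.png"%n,c["color"][:,:,::-1])
```

```text
t 3.75 pos [452.2 281.7 126. ] xyaw -154.22 z [-0.002 -0.001 -1.   ] F [ 0.  -0.5 -3.7] M [ 0.1   0.12 -0.04] w 22.3
```

View pics/top3.png

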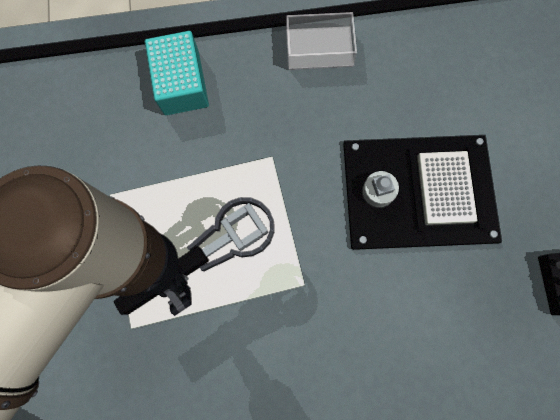

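View pics/scene3.png

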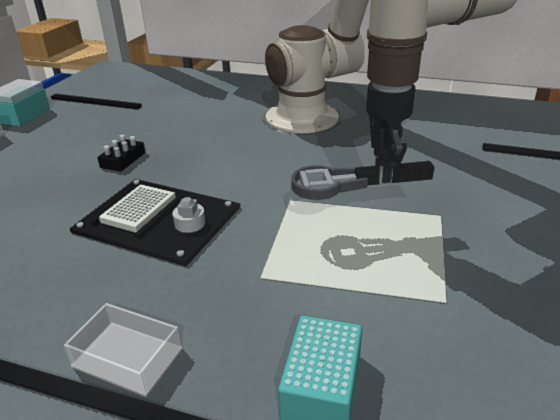

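Run:
```python
from h import *
st(); goal(484.5,-17,150,188)
```

```text
t 3.85 pos [451.9 281.3 124.9] xyaw -154.2 z [-0.003 -0.003 -1.   ] F [-0.4  0.3 -4.4] M [ 0.13  0.03 -0.  ] w 22.5
shift [ 100.6 -282.8  -24.4] turn [-0.0017 -0.0041  0.3106]
```

Emit:
jog_arm(plan=[[[-1,5,-15,-24,0,0,0.02],[-1,18,-50,-24,0,0,0.06],[-1,33,-92,-24,0,0,0.12],[-1,48,-134,-24,0,0,0.17],[-1,62,-175,-24,0,0,0.22],[-1,77,-215,-24,0,0,0.26],[-1,89,-250,-24,0,0,0.29],[-1,97,-273,-24,0,0,0.311],[-1,100,-282,-24,0,0,0.311],[-1,100,-282,-24,0,0,0.311],[-1,100,-282,-24,0,0,0.311],[-1,100,-282,-24,0,0,0.311]]])

```text
time_s: 5.05
position: [485.9, -14.0, 150.5]
tcp_rot: [-0.071, 0.998, 0.0, -0.0]
contact_force: [1.0, -0.2, -2.8]
grip_width: 22.4
```

Run:
```python
from h import *
import pickle
st(); c=arm.camera("wrist"); pickle.dump(c,open("w4.pkl","wb")); cv2.imwrite("pics/w4.png",c["color"][:,:,::-1]);st()
```

```text
t 5.05 pos [485.9 -14.  150.5] xyaw -171.9 z [-0.001 -0.    -1.   ] F [ 1.  -0.2 -2.8] M [ 0.19 -0.    0.03] w 22.4
t 5.1 pos [486.  -14.  150.7] xyaw -171.88 z [-0. -0. -1.] F [-0.2  0.1 -3.1] M [ 0.12  0.05 -0.03] w 23.0
```

View pics/w4.png

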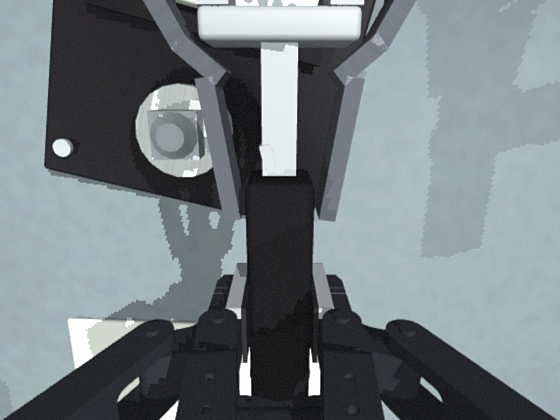

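Run:
```python
from h import *
import pickle
c=pickle.load(open("w4.pkl","rb"))
crop(c,125,75,245,190,6,"pics/w4b.png")
```

```text
(no output)
```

View pics/w4b.png

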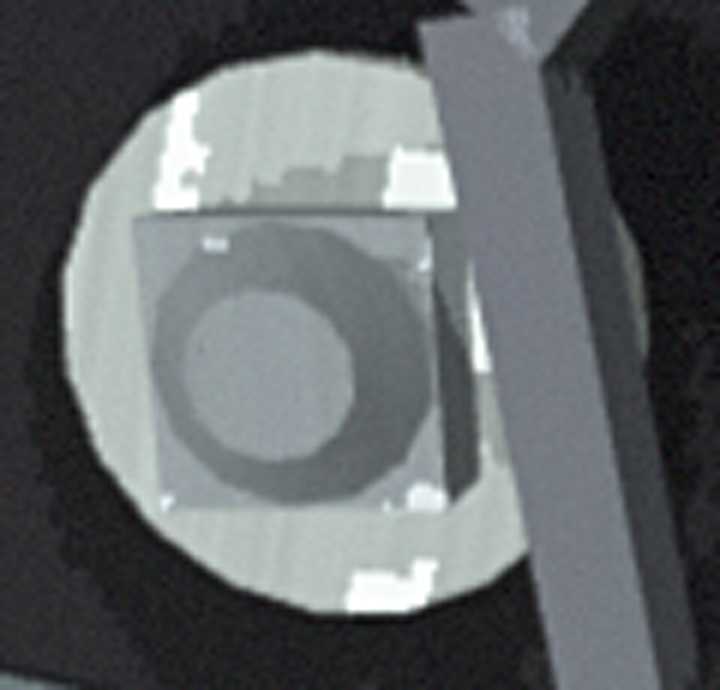

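Run:
```python
from h import *
import pickle
np.set_printoptions(precision=2,suppress=True)
c=pickle.load(open("w4.pkl","rb"))
def up(p,f,x0,y0): return (np.array(p,float)+.5)/f-.5+[x0,y0]
H=onplane(c,up([(134,216),(430,216),(445,510),(158,510)],6,125,75),58)[:,:2]
print(H,H.mean(0))
for i in range(4):
    d=H[i]-H[i-1]; print(np.linalg.norm(d),np.degrees(np.arctan2(d[1],d[0])))
print("cone",onplane(c,up([(270,376)],6,125,75),66))
# same-measurement of wrench from wrist: handle + ring near edge
w2=pickle.load(open("w2.pkl","rb"))
for cc,z in((c,150.5),(w2,26.8)):
    zz=z-27
    Q=onplane(cc,[(198,8),(361,8),(262,45),(297,45),(246,180),(314,180)],zz+26)[:,:2]; print(Q[:2],"edge ang",np.degrees(np.arctan2(*(Q[1]-Q[0])[::-1])),np.linalg.norm(Q[1]-Q[0]),"mid",Q[:2].mean(0))
```

```text
[[570.33 -71.17]
 [542.63 -75.13]
 [539.14 -47.34]
 [567.11 -43.35]] [554.8  -59.25]
28.008547646804885 -83.40832070999187
27.975785729880936 -171.87014109201056
28.006366390251788 97.15347794628127
28.25038637038933 8.122060795784773
cone [[554.66 -59.29  66.  ]]
[[ 525.27 -112.72]
 [ 476.58 -119.69]] edge ang -171.85567245077692 49.18719619133266 mid [ 500.93 -116.21]
[[520.61 200.25]
 [476.33 178.78]] edge ang -154.1286303520282 49.20938271879527 mid [498.47 189.51]
```

Run:
```python
from h import *
import pickle
c=pickle.load(open("w2.pkl","rb"))
crop(c,180,0,380,80,4,"pics/w2r.png")
c=pickle.load(open("w4.pkl","rb"))
crop(c,180,0,380,80,4,"pics/w4r.png")
```

```text
(no output)
```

View pics/w2r.png

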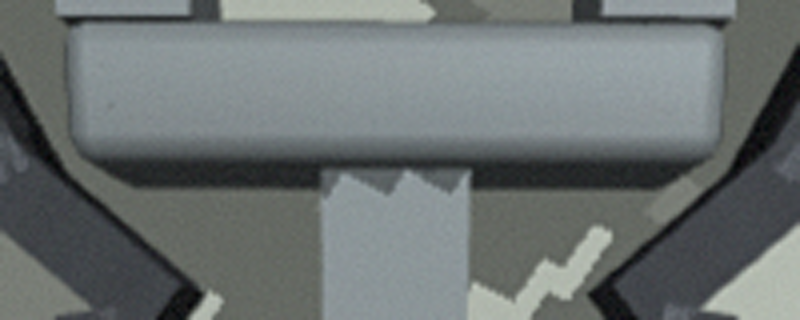

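View pics/w4r.png

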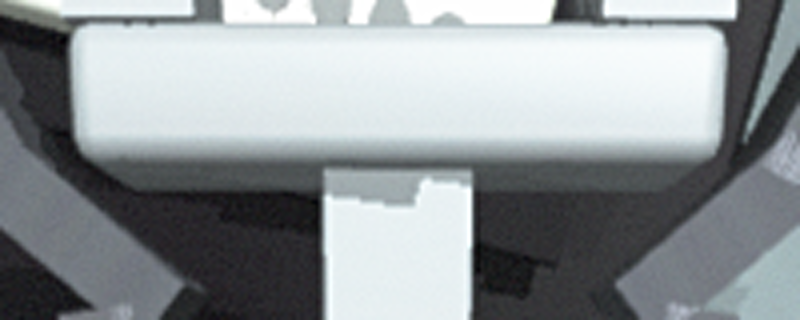

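Run:
```python
from h import *
import pickle
np.set_printoptions(precision=2,suppress=True)
for f,p,yaw,dv in(("w2",(453.2,282.4,26.8),-154.16,0),("w4",(486,-14,150.6),-171.9,0.4)):
    c=pickle.load(open(f+".pkl","rb")); z=p[2]-.8
    a=np.radians(yaw); X=np.array([np.cos(a),np.sin(a)]); Y=np.array([X[1],-X[0]])
    for uv in [(278.75,5.5+dv),(278.75,22.3+dv),(278.75,39+dv),(279,60),(280,170),(280,250)]:
        q=onplane(c,[uv],z)[0][:2]-p[:2]; print(f,uv,"tool x,y",q@X,q@Y)
```

```text
w2 (278.75, 5.5) tool x,y -0.4829207900733253 -103.96452923211345
w2 (278.75, 22.3) tool x,y -0.4830089896074794 -99.40315645067626
w2 (278.75, 39) tool x,y -0.48309892087786993 -94.75222430017185
w2 (279, 60) tool x,y -0.40480213232049433 -88.73159566934305
w2 (280, 170) tool x,y -0.05498124430610325 -53.66530645332338
w2 (280, 250) tool x,y -0.02409436768346053 -23.718937200639758
w4 (278.75, 5.9) tool x,y -0.6067085806207004 -103.79552372209966
w4 (278.75, 22.7) tool x,y -0.6063991227711206 -99.23711443529106
w4 (278.75, 39.4) tool x,y -0.6060835874242122 -94.58918174401025
w4 (279, 60) tool x,y -0.5273688962841613 -88.68886309886892
w4 (280, 170) tool x,y -0.17493914987323614 -53.667123661308594
w4 (280, 250) tool x,y -0.14148720615346738 -23.75936897780809
```

Run:
```python
from h import *
st(); goal(538.6,59.9,100,187.5)
```

```text
t 5.1 pos [486.  -14.  150.7] xyaw -171.88 z [-0. -0. -1.] F [-0.2  0.1 -3.1] M [ 0.12  0.05 -0.03] w 23.0
shift [-62.5  65.7  50.7] turn [ 0.     -0.0003  0.0108]
```

Emit:
jog_arm(plan=[[[-1,-15,16,0,0,0,0.011],[-1,-35,36,0,0,0,0.011],[-1,-52,55,0,0,0,0.011],[-1,-61,64,5,0,0,0.011],[-1,-62.5,65.7,25,0,0,0.011],[-1,-62.5,65.7,40,0,0,0.011],[-1,-62.5,65.7,50,0,0,0.011],[-1,-62.5,65.7,50.7,0,0,0.011],[-1,-62.5,65.7,50.7,0,0,0.011],[-1,-62.5,65.7,50.7,0,0,0.011],[-1,-62.5,65.7,50.7,0,0,0.011],[-1,-62.5,65.7,50.7,0,0,0.011]]])

```text
time_s: 6.3
position: [539.1, 58.8, 100.9]
tcp_rot: [-0.064, 0.998, 0.0, 0.001]
contact_force: [-0.3, 0.8, -3.1]
grip_width: 22.6
```

Run:
```python
from h import *
import pickle
st(); goal(538.6,59.9,100,187.5)
c=arm.camera("top");s=arm.camera("scene"); pickle.dump((c,s),open("c5.pkl","wb"))
crop(c,290,120,430,230,5,"pics/t5.png"); crop(s,130,120,290,240,5,"pics/s5.png"); st()
```

```text
t 6.3 pos [539.1  58.8 100.9] xyaw -172.61 z [ 0.001  0.    -1.   ] F [-0.3  0.8 -3.1] M [ 0.14 -0.   -0.03] w 22.6
shift [0.3 1.1 0.9] turn [ 0.0003  0.0013 -0.002 ]
t 6.4 pos [538.9  58.8 100.6] xyaw -172.61 z [ 0.001  0.    -1.   ] F [ 0.6  0.2 -2.9] M [ 0.13  0.01 -0.04] w 22.3
```

View pics/t5.png

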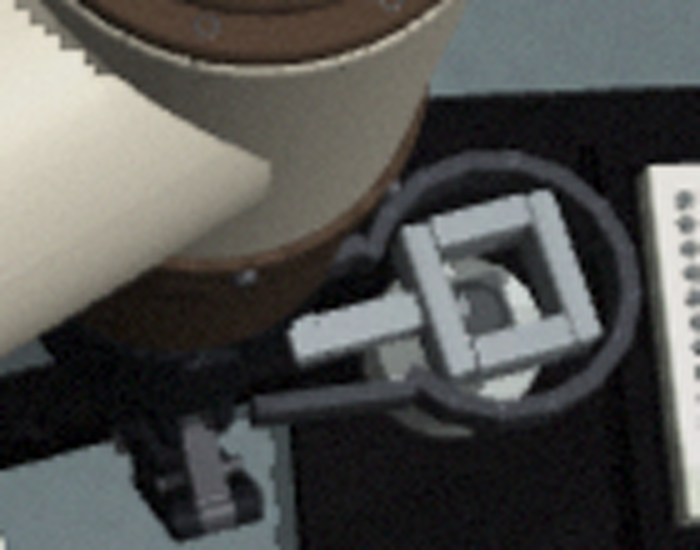

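View pics/s5.png

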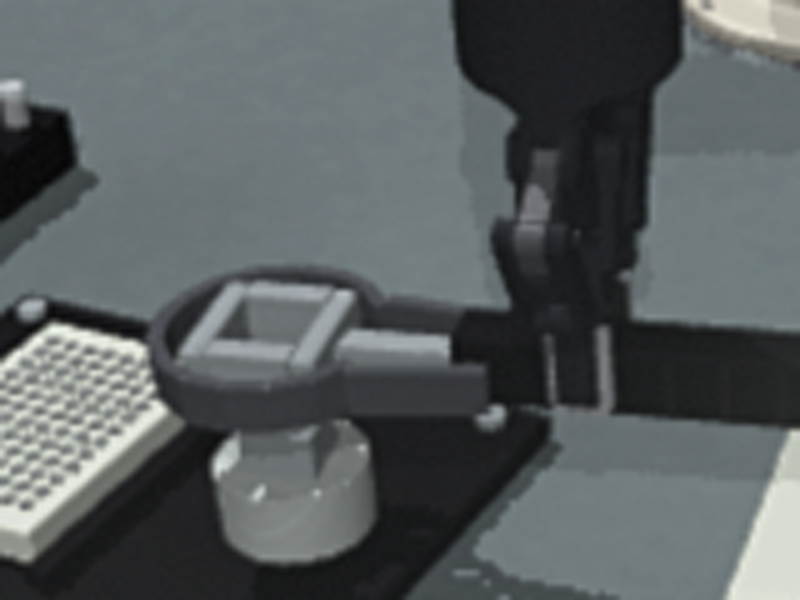

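Run:
```python
from h import *
import pickle
c,s=pickle.load(open("c5.pkl","rb"))
def up(p,f,x0,y0): return (np.array(p,float)+.5)/f-.5+[x0,y0]
R=onplane(c,up([(548,190),(602,332),(450,377),(402,228)],5,290,120),99.8); print(R.mean(0),[np.linalg.norm(R[i]-R[i-1]).round(1) for i in range(4)])
e=R[0]-R[1]; print(np.degrees(np.arctan2(e[1],e[0])))
e=R[3]-R[0]; print(np.degrees(np.arctan2(e[1],e[0])))
S=onplane(s,up([(235,282),(355,290),(305,367),(182,357)],5,130,120),99.8); print(S.mean(0),[np.linalg.norm(S[i]-S[i-1]).round(1) for i in range(4)])
```

```text
[554.20802868 -59.07917162  99.8       ] [np.float64(48.2), np.float64(48.7), np.float64(49.9), np.float64(50.2)]
8.40105531748919
96.62581576533597
[561.16137229 -55.30968665  99.8       ] [np.float64(52.6), np.float64(45.8), np.float64(53.4), np.float64(45.1)]
```

Emit:
jog_arm(plan=[[[-1,0.2,1,6,0,0,0],[-1,0.2,1,12,0,0,0],[-1,0.2,1,16,0,0,0],[-1,0.2,1,19,0,0,0],[-1,0.2,1,22,0,0,0],[-1,0.2,1,24,0,0,0],[-1,0.2,1,26,0,0,0],[-1,0.2,1,26,0,0,0]]])

```text
time_s: 7.2
position: [538.3, 59.7, 74.0]
tcp_rot: [-0.064, 0.998, -0.0, -0.0]
contact_force: [-0.1, -0.3, -2.8]
grip_width: 22.9
```

Run:
```python
from h import *
st()
```

```text
t 7.2 pos [538.3  59.7  74. ] xyaw -172.61 z [-0. -0. -1.] F [-0.1 -0.3 -2.8] M [0.14 0.06 0.03] w 22.9
```

Emit:
jog_arm(plan=[[[-1,0,0,3,0,0,0],[-1,0,0,6,0,0,0],[-1,0,0,8,0,0,0],[-1,0,0,9.5,0,0,0],[-1,0,0,10.5,0,0,0],[-1,0,0,11,0,0,0],[-1,0,0,11,0,0,0],[-1,0,0,11,0,0,0]]])

```text
time_s: 8.0
position: [538.5, 59.8, 63.3]
tcp_rot: [-0.064, 0.998, -0.0, 0.0]
contact_force: [-1.4, 0.8, -1.6]
grip_width: 22.6
```

Run:
```python
from h import *
st()
s=arm.camera("scene");c=arm.camera("top")
crop(s,130,120,290,240,5,"pics/s6.png");crop(c,290,120,430,230,5,"pics/t6.png"); st()
```

```text
t 8.0 pos [538.5  59.8  63.3] xyaw -172.61 z [ 0. -0. -1.] F [-1.4  0.8 -1.6] M [ 0.04  0.05 -0.06] w 22.6
t 8.1 pos [538.5  59.8  63.3] xyaw -172.61 z [ 0.  0. -1.] F [ 0.6  0.5 -1.9] M [0.02 0.07 0.  ] w 22.3
```

View pics/s6.png

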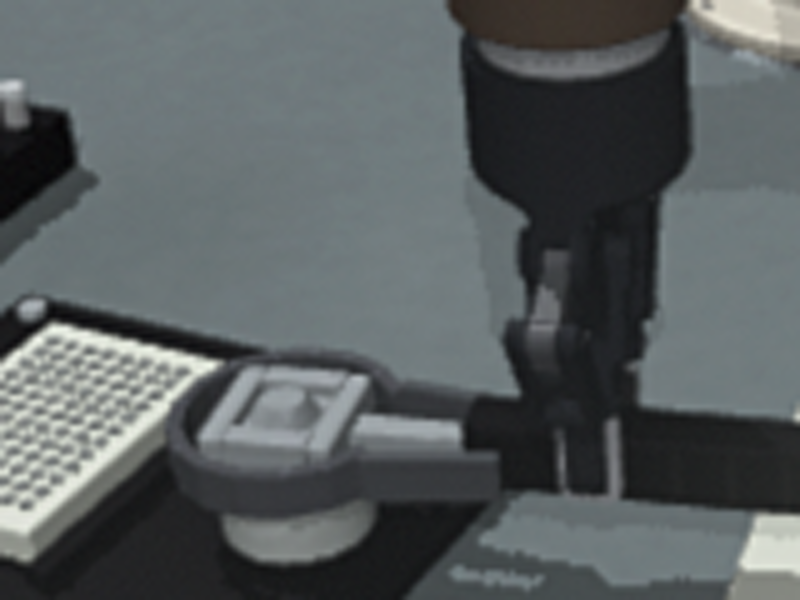

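View pics/t6.png

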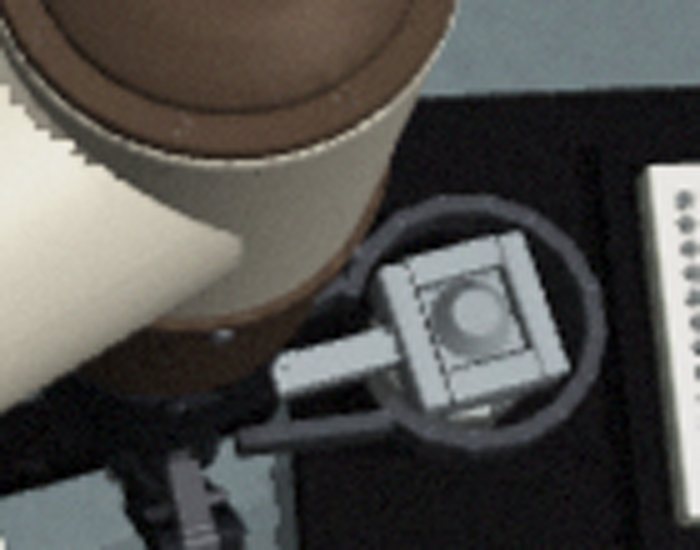

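The ring is seated over the head: the cone shows centred inside the opening at about (475,310) in the zoomed top view, and the load is light. Now I'll start turning clockwise about the bolt axis.

Emit:
jog_arm(plan=[[[-1,0,0,0.4,0,0,0],[-1,-4.8,-0.1,0.5,0,0,0.04],[-1,-9.6,-0.3,0.5,0,0,0.08],[-1,-14.4,-0.8,0.5,0,0,0.12],[-1,-18.0,-1.3,0.5,0,0,0.15],[-1,-18.0,-1.3,0.5,0,0,0.15]]])

```text
time_s: 8.7
position: [556.9, 60.7, 62.9]
tcp_rot: [0.01, 1.0, -0.0, 0.0]
contact_force: [-0.9, -0.5, -0.6]
grip_width: 22.3
```

```bash
cat >> h.py <<'E'
def tq(n=4):
    B=np.array([554.8,-59.3]); L=[]
    s=arm.read_state(); F=s["contact_force"]; M=s["torque"]; r=(s["position"][:2]-B)/1000
    a=np.degrees(np.arctan2(r[1],r[0])); print("ang from bolt",a.round(2),"rad r",(np.linalg.norm(r)*1000).round(1),"T bolt (ccw on tool)",(M[2]+r[0]*F[1]-r[1]*F[0]).round(3),"Ft ccw",((r[0]*F[1]-r[1]*F[0])/np.linalg.norm(r)).round(2),"Mz",M[2].round(3))
E
python3 - <<'E'
from h import *
st();tq()
E
```

```text
t 8.7 pos [556.9  60.7  62.9] xyaw 178.8 z [ 0. -0. -1.] F [-0.9 -0.5 -0.6] M [-0.38  0.06  0.06] w 22.3
ang from bolt 88.99 rad r 120.0 T bolt (ccw on tool) 0.167 Ft ccw 0.88 Mz 0.061
```

Emit:
jog_arm(plan=[[[-1,-4.8,-0.1,-0.2,0,0,0.04],[-1,-9.6,-0.3,-0.2,0,0,0.08],[-1,-12.0,-0.6,-0.2,0,0,0.1]]])

```text
time_s: 9.0
position: [568.7, 59.9, 63.0]
tcp_rot: [0.061, 0.998, -0.0, 0.0]
contact_force: [-1.0, -0.5, -1.4]
grip_width: 22.0
```

Run:
```python
from h import *
st();tq()
```

```text
t 9.0 pos [568.7  59.9  63. ] xyaw 173.06 z [ 0. -0. -1.] F [-1.  -0.5 -1.4] M [-0.23  0.02  0.2 ] w 22.0
ang from bolt 83.36 rad r 120.0 T bolt (ccw on tool) 0.304 Ft ccw 0.9 Mz 0.196
```

Emit:
jog_arm(plan=[[[-1,-3.0,0,0,0,0,0.025],[-1,-6.0,-0.1,0,0,0,0.05],[-1,-6.0,-0.1,0,0,0,0.05]]])

```text
time_s: 9.3
position: [574.7, 59.0, 63.0]
tcp_rot: [0.086, 0.996, -0.0, 0.0]
contact_force: [0.8, -1.5, -0.6]
grip_width: 22.5
```

Run:
```python
from h import *
st();tq()
```

```text
t 9.3 pos [574.7  59.   63. ] xyaw 170.17 z [ 0. -0. -1.] F [ 0.8 -1.5 -0.6] M [-0.45 -0.06  0.19] w 22.5
ang from bolt 80.44 rad r 120.0 T bolt (ccw on tool) 0.071 Ft ccw -1.02 Mz 0.193
```

Emit:
jog_arm(plan=[[[-1,-3.0,0,0,0,0,0.025],[-1,-6.0,-0.1,0,0,0,0.05],[-1,-6.0,-0.1,0,0,0,0.05]]])

```text
time_s: 9.6
position: [580.6, 57.9, 62.9]
tcp_rot: [0.111, 0.994, -0.0, 0.0]
contact_force: [0.0, -1.3, -0.5]
grip_width: 22.6
```

Run:
```python
from h import *
st();tq()
```

```text
t 9.6 pos [580.6  57.9  62.9] xyaw 167.28 z [ 0. -0. -1.] F [ 0.  -1.3 -0.5] M [-0.51 -0.13  0.17] w 22.6
ang from bolt 77.57 rad r 120.0 T bolt (ccw on tool) 0.134 Ft ccw -0.29 Mz 0.168
```

Emit:
jog_arm(plan=[[[-1,-3.0,0,-0.2,0,0,0.025],[-1,-6.0,-0.1,-0.4,0,0,0.05],[-1,-9.0,-0.3,-0.4,0,0,0.075],[-1,-9.0,-0.3,-0.4,0,0,0.075]]])

```text
time_s: 10.0
position: [589.2, 55.6, 63.1]
tcp_rot: [0.148, 0.989, -0.0, -0.0]
contact_force: [0.3, -1.0, -1.5]
grip_width: 22.5
```

Run:
```python
from h import *
st();tq();arm.camera("wrist");tq();st()
```

```text
t 10.0 pos [589.2  55.6  63.1] xyaw 162.98 z [-0. -0. -1.] F [ 0.3 -1.  -1.5] M [-0.41 -0.06  0.26] w 22.5
ang from bolt 73.36 rad r 119.9 T bolt (ccw on tool) 0.193 Ft ccw -0.58 Mz 0.262
ang from bolt 73.42 rad r 120.0 T bolt (ccw on tool) 0.14 Ft ccw -1.46 Mz 0.316
t 10.05 pos [589.   55.7  63.1] xyaw 163.02 z [-0. -0. -1.] F [ 1.1 -1.5 -1.8] M [-0.47 -0.12  0.32] w 22.5
```

Emit:
jog_arm(plan=[[[-1,-3.0,0,0,0,0,0.025],[-1,-6.0,-0.1,0,0,0,0.05],[-1,-6.0,-0.1,0,0,0,0.05]]])

```text
time_s: 10.35
position: [594.8, 53.8, 63.1]
tcp_rot: [0.173, 0.985, -0.0, -0.0]
contact_force: [-1.2, -0.8, -1.4]
grip_width: 22.5
```

Run:
```python
from h import *
st();tq();c=arm.camera("wrist");tq();cv2.imwrite("pics/w7.png",c["color"][:,:,::-1])
```

```text
t 10.35 pos [594.8  53.8  63.1] xyaw 160.1 z [-0. -0. -1.] F [-1.2 -0.8 -1.4] M [-0.51 -0.03  0.27] w 22.5
ang from bolt 70.5 rad r 119.9 T bolt (ccw on tool) 0.377 Ft ccw 0.88 Mz 0.271
ang from bolt 70.56 rad r 119.9 T bolt (ccw on tool) 0.249 Ft ccw -0.72 Mz 0.335
```

View pics/w7.png

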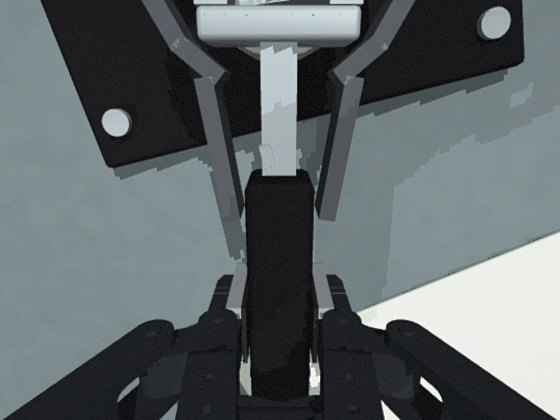

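```bash
cat >> h.py <<'E'
ref=None
def chk(name):
    tq(); c=arm.camera("wrist"); tq()
    cv2.imwrite("pics/"+name,c["color"][:,:,::-1])
    g=cv2.cvtColor(c["color"],cv2.COLOR_RGB2GRAY); e=cv2.Sobel(cv2.GaussianBlur(g,(3,5),0),cv2.CV_32F,1,0)
    o=[]
    for v in (60,90,120,150):
        o.append((v,240+int(e[v,240:280].argmax()),275+int(e[v,275:325].argmin())))
    r=cv2.imread("pics/w7.png"); rg=cv2.cvtColor(r,cv2.COLOR_BGR2GRAY)
    print("tongue edges",o,"diff",np.abs(g[50:170,262:297].astype(int)-rg[50:170,262:297]).mean().round(1))
E
python3 -c "
import cv2"
```

Emit:
jog_arm(plan=[[[-1,-3.0,0,0,0,0,0.025],[-1,-6.0,-0.1,0,0,0,0.05],[-1,-6.0,-0.1,0,0,0,0.05]]])

```text
time_s: 10.7
position: [600.4, 51.6, 63.1]
tcp_rot: [0.197, 0.98, -0.0, -0.0]
contact_force: [-0.3, -1.6, -2.0]
grip_width: 22.4
```

```bash
python3 -c "
from h import *
chk('w8.png');st()"
```

```text
ang from bolt 67.64 rad r 119.9 T bolt (ccw on tool) 0.271 Ft ccw -0.38 Mz 0.316
ang from bolt 67.68 rad r 119.9 T bolt (ccw on tool) 0.174 Ft ccw -0.84 Mz 0.274
tongue edges [(60, 260, 297), (90, 260, 297), (120, 261, 296), (150, 259, 296)] diff 4.7
t 10.75 pos [600.3  51.6  63.2] xyaw 157.27 z [-0. -0. -1.] F [ 0.1 -2.  -1.8] M [-0.52 -0.02  0.27] w 22.5
```

Emit:
jog_arm(plan=[[[-1,-3.0,0,0,0,0,0.025],[-1,-6.0,-0.1,0,0,0,0.05],[-1,-6.0,-0.1,0,0,0,0.05]]])

```text
time_s: 11.05
position: [605.9, 49.2, 63.2]
tcp_rot: [0.222, 0.975, -0.0, -0.0]
contact_force: [-0.1, -1.4, -1.3]
grip_width: 22.8
```

```bash
python3 -c "
from h import *
chk('w9.png');st()"
```

```text
ang from bolt 64.77 rad r 119.9 T bolt (ccw on tool) 0.238 Ft ccw -0.5 Mz 0.299
ang from bolt 64.83 rad r 119.9 T bolt (ccw on tool) 0.21 Ft ccw -0.65 Mz 0.288
tongue edges [(60, 260, 297), (90, 260, 297), (120, 261, 296), (150, 259, 296)] diff 5.2
t 11.1 pos [605.8  49.2  63.2] xyaw 154.4 z [-0. -0. -1.] F [-0.  -1.6 -1.9] M [-0.53  0.03  0.29] w 22.6
```

Emit:
jog_arm(plan=[[[-1,-3.0,0,0,0,0,0.025],[-1,-6.0,-0.1,0,0,0,0.05],[-1,-6.0,-0.1,0,0,0,0.05]]])

```text
time_s: 11.4
position: [611.2, 46.5, 63.2]
tcp_rot: [0.246, 0.969, -0.0, -0.0]
contact_force: [-0.9, -2.1, -1.1]
grip_width: 22.4
```

```bash
python3 -c "
from h import *
chk('w10.png');st()"
```

```text
ang from bolt 61.91 rad r 119.9 T bolt (ccw on tool) 0.241 Ft ccw -0.19 Mz 0.263
ang from bolt 61.97 rad r 119.9 T bolt (ccw on tool) 0.179 Ft ccw -0.72 Mz 0.266
tongue edges [(60, 260, 297), (90, 260, 297), (120, 261, 296), (150, 259, 296)] diff 5.9
t 11.45 pos [611.1  46.5  63.2] xyaw 151.54 z [-0. -0. -1.] F [-0.2 -1.9 -2.1] M [-0.6   0.12  0.27] w 22.8
```

Emit:
jog_arm(plan=[[[-1,-3.0,0,0,0,0,0.025],[-1,-6.0,-0.1,0,0,0,0.05],[-1,-6.0,-0.1,0,0,0,0.05]]])

```text
time_s: 11.75
position: [616.4, 43.5, 63.1]
tcp_rot: [0.27, 0.963, -0.0, -0.0]
contact_force: [-1.4, -2.0, -2.3]
grip_width: 22.5
```

```bash
python3 -c "
from h import *
chk('w11.png');st()"
```

```text
ang from bolt 59.09 rad r 119.9 T bolt (ccw on tool) 0.42 Ft ccw 0.19 Mz 0.397
ang from bolt 59.16 rad r 119.9 T bolt (ccw on tool) 0.35 Ft ccw 0.1 Mz 0.338
tongue edges [(60, 260, 297), (90, 260, 297), (120, 261, 296), (150, 259, 296)] diff 8.0
t 11.8 pos [616.2  43.6  63.1] xyaw 148.69 z [-0.001 -0.    -1.   ] F [-1.1 -1.7 -2.9] M [-0.55  0.47  0.34] w 22.7
```

Torque is rising (about 0.4), so the bolt is going hard tight. Smaller steps from here.

Emit:
jog_arm(plan=[[[-1,-3.0,0,0,0,0,0.025],[-1,-3.6,0,0,0,0,0.03]]])

```text
time_s: 12.0
position: [619.3, 41.7, 63.1]
tcp_rot: [0.285, 0.959, -0.0, -0.0]
contact_force: [-2.2, -0.8, -2.7]
grip_width: 22.8
```

```bash
python3 -c "
from h import *
chk('w12.png');st()"
```

```text
ang from bolt 57.44 rad r 119.9 T bolt (ccw on tool) 0.626 Ft ccw 1.45 Mz 0.452
ang from bolt 57.44 rad r 119.9 T bolt (ccw on tool) 0.509 Ft ccw 0.82 Mz 0.411
tongue edges [(60, 260, 297), (90, 260, 296), (120, 261, 296), (150, 259, 296)] diff 9.7
t 12.05 pos [619.3  41.7  63.1] xyaw 146.94 z [-0.001 -0.    -1.   ] F [-2.5 -2.3 -2.7] M [-0.56  0.54  0.41] w 22.8
```

Emit:
jog_arm(plan=[[[-1,-2.4,0,0,0,0,0.02],[-1,-3.6,0,0,0,0,0.03]]])

```text
time_s: 12.25
position: [622.3, 39.8, 63.1]
tcp_rot: [0.299, 0.954, -0.0, -0.0]
contact_force: [-1.8, -1.5, -2.8]
grip_width: 22.5
```

```bash
python3 -c "
from h import *
chk('w13.png');st()"
```

```text
ang from bolt 55.75 rad r 119.9 T bolt (ccw on tool) 0.548 Ft ccw 0.63 Mz 0.472
ang from bolt 55.7 rad r 119.9 T bolt (ccw on tool) 0.478 Ft ccw 0.93 Mz 0.366
tongue edges [(60, 259, 297), (90, 260, 296), (120, 261, 296), (150, 259, 296)] diff 12.4
t 12.3 pos [622.4  39.7  63.1] xyaw 145.2 z [-0.001 -0.    -1.   ] F [-2.6 -2.2 -2.3] M [-0.44  0.74  0.37] w 22.4
```

Emit:
jog_arm(plan=[[[-1,-2.4,0,0,0,0,0.02],[-1,-3.6,0,0,0,0,0.03]]])

```text
time_s: 12.5
position: [625.6, 37.5, 63.3]
tcp_rot: [0.314, 0.949, -0.0, 0.0]
contact_force: [-1.3, -2.7, -2.1]
grip_width: 22.6
```

```bash
python3 -c "
from h import *
chk('w14.png');st()"
```

```text
ang from bolt 53.79 rad r 119.9 T bolt (ccw on tool) 0.102 Ft ccw -0.56 Mz 0.169
ang from bolt 53.76 rad r 119.9 T bolt (ccw on tool) -0.107 Ft ccw -1.13 Mz 0.029
tongue edges [(60, 278, 316), (90, 271, 320), (120, 241, 324), (150, 265, 284)] diff 101.0
t 12.55 pos [625.7  37.4  63.2] xyaw 143.41 z [-0. -0. -1.] F [-0.9 -3.2 -2. ] M [-0.82  0.49  0.03] w 22.2
```

View pics/w14.png

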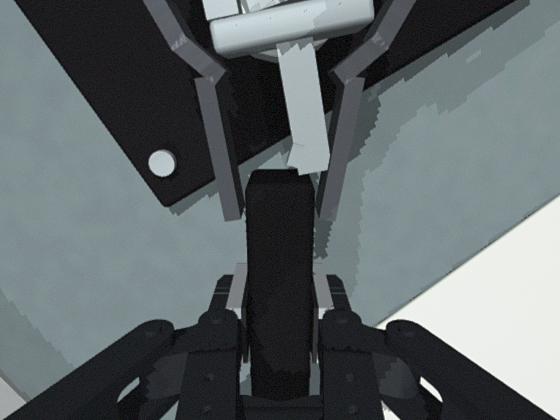

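Clicked: the tongue is tilted (from (297,50) to (310,165)) and the load dropped to about 0. Lifting straight up.

Emit:
jog_arm(plan=[[[-1,0,-0.6,-1,0,0,0],[-1,0,-0.8,-4,0,0,0],[-1,0,-0.8,-8,0,0,0],[-1,0,-0.8,-13,0,0,0]]])

```text
time_s: 12.95
position: [625.3, 37.5, 76.5]
tcp_rot: [0.313, 0.95, 0.0, 0.0]
contact_force: [-0.3, -1.8, -5.5]
grip_width: 22.3
```

```bash
python3 -c "
from h import *
tq();st()"
```

```text
ang from bolt 53.93 rad r 119.7 T bolt (ccw on tool) 0.075 Ft ccw -0.85 Mz 0.177
t 12.95 pos [625.3  37.5  76.5] xyaw 143.55 z [ 0.001  0.    -1.   ] F [-0.3 -1.8 -5.5] M [-0.15 -0.2   0.18] w 22.3
```

Emit:
jog_arm(plan=[[[-1,0,0,-5,0,0,0],[-1,0,0,-11,0,0,0],[-1,0,0,-18,0,0,0],[-1,0,0,-28,0,0,0],[-1,0,0,-42,0,0,0],[-1,0,0,-56,0,0,0],[-1,0,0,-60,0,0,0],[-1,0,0,-60,0,0,0]]])

```text
time_s: 13.75
position: [625.6, 37.4, 137.8]
tcp_rot: [0.313, 0.95, 0.001, 0.001]
contact_force: [-0.6, 0.8, -2.1]
grip_width: 22.4
```

```bash
python3 -c "
from h import *
st()
for n in ('wrist','top','scene'):
    c=arm.camera(n);cv2.imwrite('pics/%s15.png'%n,c['color'][:,:,::-1])
st()"
```

```text
t 13.75 pos [625.6  37.4 137.8] xyaw 143.56 z [ 0.003  0.001 -1.   ] F [-0.6  0.8 -2.1] M [ 0.09 -0.02  0.02] w 22.4
t 13.9 pos [624.5  37.1 135.6] xyaw 143.54 z [-0.001 -0.    -1.   ] F [ 0.1  0.2 -2.9] M [ 0.1  -0.06 -0.02] w 22.6
```

View pics/wrist15.png

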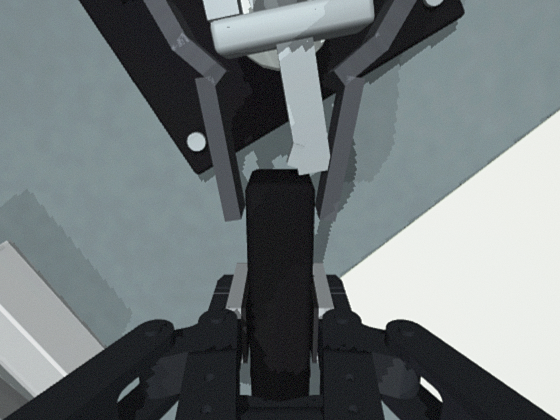

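View pics/top15.png

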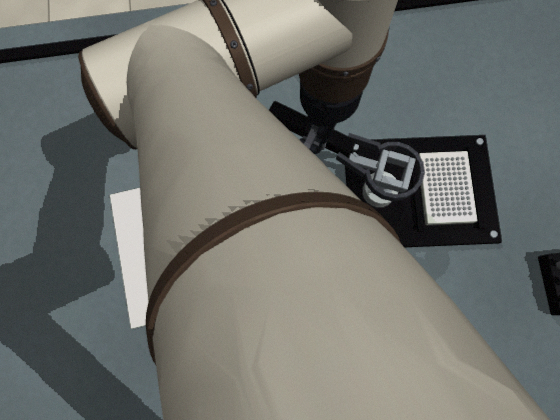

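View pics/scene15.png

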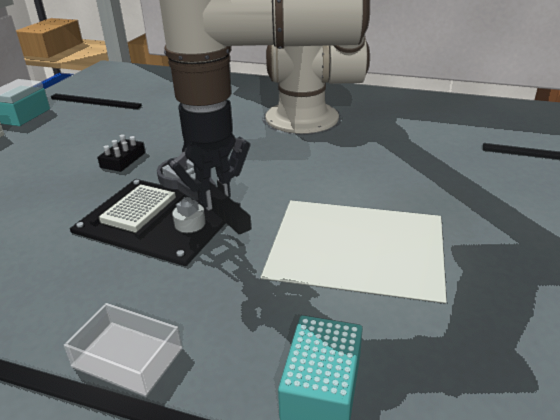

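```bash
python3 -c "
from h import *
goal(506.7,291,135,195)
import pickle
c,s=pickle.load(open('c0.pkl','rb'))
print(onplane(c,[(160,112),(207,105),(147,40)],0).round(), onplane(s,[(305,318),(360,323),(350,385)],70).round())
"
```

```text
shift [245.6 134.2   0.8] turn [-4.000e-04 -1.400e-03 -8.981e-01]
[[770. 314.   0.]
 [771. 225.   0.]
 [927. 327.   0.]] [[783. 234.  70.]
 [771. 306.  70.]
 [869. 313.  70.]]
```

Emit:
jog_arm(plan=[[[-1,10,5,0,0,0,-0.05],[-1,35,19,0,0,0,-0.15],[-1,62,34,0,0,0,-0.26],[-1,90,49,0,0,0,-0.37],[-1,118,64,0,0,0,-0.48],[-1,146,80,0,0,0,-0.59],[-1,174,95,0,0,0,-0.7],[-1,202,110,0,0,0,-0.8],[-1,226,123,0,0,0,-0.87],[-1,240,131,0,0,0,-0.898],[-1,245.6,134.2,0.8,0,0,-0.898],[-1,245.6,134.2,0.8,0,0,-0.898]]])

```text
time_s: 15.1
position: [506.8, 291.1, 135.0]
tcp_rot: [-0.131, 0.991, -0.0, -0.0]
contact_force: [-0.3, -1.2, -3.6]
grip_width: 22.5
```

Emit:
jog_arm(plan=[[[-1,0,0,20,0,0,0],[-1,0,0,45,0,0,0],[-1,0,0,70,0,0,0],[-1,0,0,85,0,0,0],[-1,0,0,90,0,0,0],[-1,0,0,90,0,0,0],[-1,0,0,90,0,0,0],[-1,0,0,90,0,0,0]]])

```text
time_s: 15.9
position: [507.9, 291.4, 46.7]
tcp_rot: [-0.13, 0.991, 0.001, 0.001]
contact_force: [-0.4, 0.6, -3.7]
grip_width: 22.5
```

```bash
python3 -c "
from h import *
st()
for n in ('scene','top'):
    c=arm.camera(n);cv2.imwrite('pics/%s16.png'%n,c['color'][:,:,::-1])
goal(506.7,291,27,195);st()"
```

```text
t 15.9 pos [507.9 291.4  46.7] xyaw -165.01 z [ 0.002  0.002 -1.   ] F [-0.4  0.6 -3.7] M [0.17 0.05 0.03] w 22.5
shift [ 1.  -0.1 19.5] turn [0.0009 0.0017 0.0001]
t 16.0 pos [507.6 291.4  46.5] xyaw -164.99 z [ 0.001  0.001 -1.   ] F [-0.1 -0.2 -3.4] M [0.19 0.07 0.02] w 22.4
```

View pics/scene16.png

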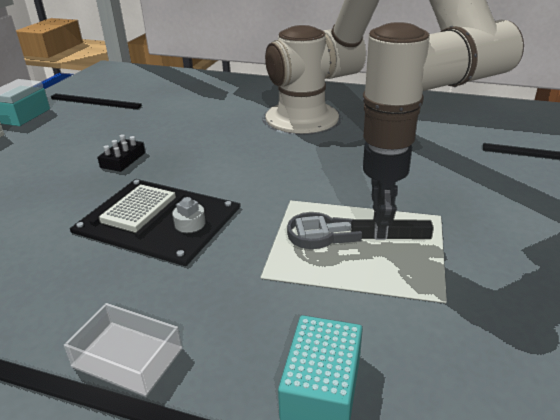

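View pics/top16.png

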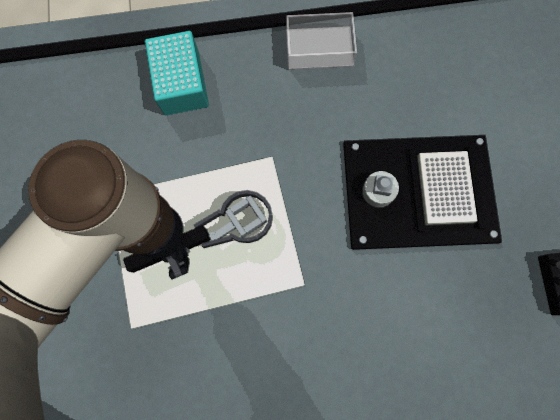

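Emit:
jog_arm(plan=[[[-1,0,0,6,0,0,0],[-1,0,0,12,0,0,0],[-1,0,0,15,0,0,0],[-1,0,0,17,0,0,0],[-1,0,0,18,0,0,0],[-1,0,0,18.5,0,0,0],[-1,0,0,18.5,0,0,0],[-1,0,0,18.5,0,0,0]]])

```text
time_s: 16.8
position: [507.1, 291.0, 27.2]
tcp_rot: [-0.131, 0.991, -0.0, -0.0]
contact_force: [-1.8, -0.9, -0.3]
grip_width: 22.8
```

```bash
python3 -c "
from h import *
st()"
```

```text
t 16.8 pos [507.1 291.   27.2] xyaw -164.99 z [-0. -0. -1.] F [-1.8 -0.9 -0.3] M [-0.2   0.48 -0.06] w 22.8
```

Emit:
jog_arm(plan=[[[-1,0,0,0.2,0,0,0],[-1,0,0,0.2,0,0,0],[-0.45,0,0,0.2,0,0,0],[-0.35,0,0,0.2,0,0,0],[-0.2,0,0,0.2,0,0,0],[0.1,0,0,0.2,0,0,0],[0.3,0,0,0.2,0,0,0],[0.3,0,0,0.2,0,0,0]]])

```text
time_s: 17.6
position: [507.3, 291.2, 26.8]
tcp_rot: [-0.131, 0.991, 0.0, 0.0]
contact_force: [0.8, -0.9, 0.7]
grip_width: 55.6
```

```bash
python3 -c "
from h import *
st()
c=arm.camera('wrist');cv2.imwrite('pics/w17.png',c['color'][:,:,::-1])"
```

```text
t 17.6 pos [507.3 291.2  26.8] xyaw -164.98 z [ 0.  0. -1.] F [ 0.8 -0.9  0.7] M [-0.01  0.01  0.02] w 55.6
```

View pics/w17.png

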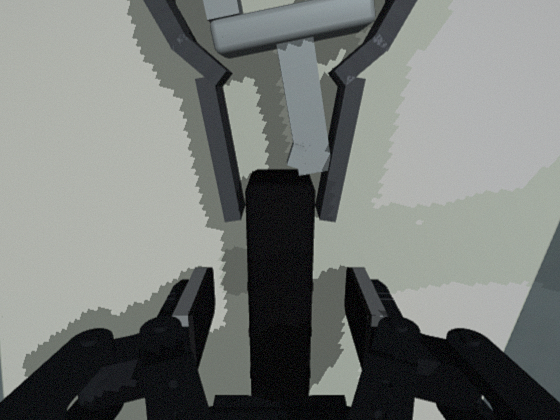

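The wrench is released, still bent, with the pads clear on both sides (212 and 346 against the handle's 247–313). Retreating straight up.

Emit:
jog_arm(plan=[[[0.3,0,0,-10,0,0,0],[0.3,0,0,-30,0,0,0],[0.3,0,0,-60,0,0,0],[0.3,0,0,-95,0,0,0],[0.3,0,0,-130,0,0,0],[0.3,0,0,-150,0,0,0],[0.3,0,0,-150,0,0,0],[0.3,0,0,-150,0,0,0],[0.3,0,0,-150,0,0,0],[0.3,0,0,-150,0,0,0]]])

```text
time_s: 18.65
position: [506.6, 290.6, 175.4]
tcp_rot: [-0.131, 0.991, -0.001, -0.001]
contact_force: [-0.6, -0.8, -0.5]
grip_width: 55.6
```

```bash
python3 -c "
from h import *
st()
for n in ('scene','wrist'):
    c=arm.camera(n);cv2.imwrite('pics/%s18.png'%n,c['color'][:,:,::-1])
c=arm.camera('top');crop(c,110,130,510,340,2,'pics/top18.png')"
```

```text
t 18.65 pos [506.6 290.6 175.4] xyaw -165.0 z [-0.002 -0.002 -1.   ] F [-0.6 -0.8 -0.5] M [-0.03  0.02 -0.03] w 55.6
```

View pics/scene18.png

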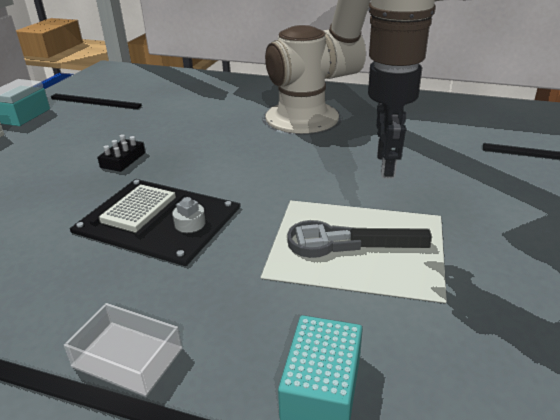

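View pics/top18.png

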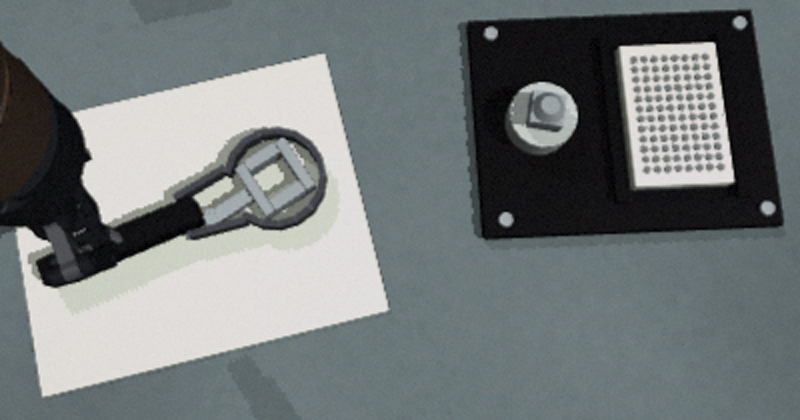

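The wrench lies bent and flat, wholly on the mat (scene view (288–432, 222–257)). The bolt head has turned and the labware is where it was. Handing in.

```bash
python3 -c "
from h import *
print(arm.close_job())"
```

```text
the job is handed in; nothing more can be done
None
```

I tightened the bolt until the wrench clicked, stopped there, and laid the wrench back on the mat still bent. The job was handed in at about 19 s, with no verdict reported.

- **Fit:** I gripped the handle about 120 mm from the ring. The ring went fully down over the bolt head with almost no contact force.
- **Tightening:** I turned about 0.76 rad clockwise in small steps. The torque read about 0.1 to 0.3 N m while the thread ran and the clamp took up. It then rose to about 0.5 to 0.6 N m and dropped to about 0 at the click. The wrist picture also showed the breakaway joint bent.
- **After the click:** I did not turn the wrench any further. The ring came off with slight drag (about 2.5 N). I lowered the wrench until the mat carried its weight before opening the gripper.
- **Last checks:** The final pictures show the wrench lying flat and bent, wholly on the mat. The bolt head has turned, the labware is where it was, and the gripper is clear.

**Uncertain readings:**
- Force readings were noisy, about ±0.1 N m at the bolt. Single readings of 0.63 and 0.55 N m came just before the click, and none came near 0.9 N m.
- The scene camera disagreed with the other two by a few millimetres, up to about 8 mm for the ring, so I relied on the wrist and top cameras.

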